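Set the sliding lids of the fittings box

ROBOT

A 7-joint arm with a two-finger parallel gripper is mounted at the origin on a cart in front of the work surface, level with it; the furniture and walls round the work are solid. World frame = base frame: x ahead of the robot, y to its left, z up, the work surface at z = 0. Lengths are in m, angles in rad, forces in N, time in s.
With the tool pointing down it reaches from about 0.425 to 0.875 m from the base axis. Payload 4.7 kg.
Tool frame: the origin (TCP) lies between the finger pads; the fingertips stand 14 mm ahead of it and the grasp point (between the pads) lies 5 mm behind it; z points along the fingers, y is the line along which they close (so a half turn about z gives the same grasp; the last joint's range is limited). The gripper opens to 87 mm and grips with 3 to 60 N. Pads are 19 mm wide; open, the fingers measure 117 mm over their backs; the gripper's body (75 mm by 190 mm) begins 51 mm behind the grasp point.
Start: joints at [1.137, 0.321, -0.07, 1.45, 0.023, 1.371, -0.057], TCP at [0.281, -0.586, 0.237] pointing down, gripper open.
Joint ranges: [-2.86, 2.86], [-0.3, 2.09], [-1.38, 1.24], [0.06, 2.45], [-1.56, 4.7], [0.09, 2.05], [-2.69, 2.69]. Speed limits (rad/s): [2.57, 2.57, 3.14, 3.14, 3.14, 3.14, 3.14].

INTERFACE

Orientations are given as a rotation vector (axis times angle).
In Python, from bench import ctrl gives the robot as it stands.
- The arm moves only by the tool step_arm, never from a script. Its argument "commands" is a list of rows, each an object with "travel": the shift along the tool's x, y, z in m, a list of three; "turn": the turn, a rotation vector about the tool's x, y, z in degrees, a list of three. A call has 1 to 5 rows; each row is the pose to reach, as a shift and turn from the pose commanded when the call began, along the tool's axes at that moment; what a row does not reach only later rows make up. A row lasts 1/10 s, in which the tool goes at most 50 mm and 8.59 degrees, less where a joint would pass 70% of its speed; a pose out of reach is approached as far as the arm can. A call with a gripper value outside its range is refused whole. "gripper" is the opening, from 0 (shut) to 1 (fully open), set as the call begins (left out, the last holds). The fingers move at their own pace and stop on an object; "force" is the grip in N (left out, the last holds). Time passes only in rows, so rows that repeat a pose let the fingers close. It gives the time, the measured TCP pose, the force, the opening and the grip force at its end, in the units of the state.
- ctrl.get_state(): the state, without advancing time (a new reading comes with each control period).
- ctrl.get_image(name): name is "side" or "top"; returns the picture (400x640x3 uint8, red, green, blue); there is no depth.
- ctrl.camera_model(name): a dict with "fx", "fy", "cx", "cy" (pixels), "R" (3x3) and "t" (3): a world point X has camera coordinates R X + t. Camera axes: x right, y down, z forward; pixel columns grow to the right and rows downward; lengths in m; the calibration is good to about 2 mm. A picture is of the moment at which its call begins. camera_model takes no time and is no camera call.
- ctrl.close_job(): hands the job in; it is judged then, once.
The state is a dict: "time": time; "joint_positions": joint angles; "qd": joint speeds; "joint_torque": joint torques, N m; "position": TCP position; "tool_rot": TCP orientation; "ft_force": force on the tool from outside, world axes, zero at the start; "torque": the same for the moment, N m; "grip_width": opening from 0.0 (shut) to 1.0 (fully open); "grip_force": force on a finger pad.
Only numpy, scipy, OpenCV 4.12 (cv2) and the standard library are available. Lean on these libraries where they do the work, as an engineer would, in place of code of your own. Each camera call takes 0.05 s, during which the arm holds its last target. There are 200 camera calls.

TASK

Each of the three sliding lids of the wooden fittings box has been left half open. Hinges are fitted next: with the fingertips, push the lid over the bay that holds the cup hinge fully open (toward the back of the box), and push the other two lids fully shut. Leave the fittings in their bays and everything else on the table where it is; nothing is to be picked up.

Things in the scene. Friction and masses are not known exactly. Their poses are not given: they have to be found in the camera images.
- fittings_box: Low plywood box, 260 (x) x 312 (y) mm, fixed. Origin: centre of underside, on the table; x from its front (robot side) to its back, y to its left. Three bays in the front half at y = +100 (left), 0, -100 mm (right): x = -122 to -10 mm, 88 mm wide, floor at 8 mm, 40 mm deep. Behind (x = 0 to 122 mm) a flat deck 47 mm high, where open lids lie. Walls, partitions and metal runners: 59 mm high.
- lid_left (a joint): Slide of the left lid along the box's x axis, m: 0 = fully shut (over its bay, toward the box's front), 0.115 = fully open (over the deck, toward the back). About 1.5 N of friction and some damping; it stays where it is left and cannot lift off.
- lid_left_top (a point): Top centre of the left lid, 78.5 mm above the table, box y = +100 mm; box x = -63 mm when shut, 52 mm when open. Pale wooden panel: raised field 106 (x) x 84 (y) mm, 24 mm high, upright front and back end faces 53 mm from this point, on a thin plate 5 mm longer at each end (its top 54.5 mm above the table). Push on an end face, 60 to 78 mm above the table.
- lid_mid (a joint): Slide of the middle lid along the box's x axis, m: 0 = fully shut (over its bay, toward the box's front), 0.115 = fully open (over the deck, toward the back). About 1.5 N of friction and some damping; it stays where it is left and cannot lift off.
- lid_mid_top (a point): Top centre of the middle lid, 78.5 mm above the table, box y = 0 mm; box x = -63 mm when shut, 52 mm when open. Pale wooden panel: raised field 106 (x) x 84 (y) mm, 24 mm high, upright front and back end faces 53 mm from this point, on a thin plate 5 mm longer at each end (its top 54.5 mm above the table). Push on an end face, 60 to 78 mm above the table.
- lid_right (a joint): Slide of the right lid along the box's x axis, m: 0 = fully shut (over its bay, toward the box's front), 0.115 = fully open (over the deck, toward the back). About 1.5 N of friction and some damping; it stays where it is left and cannot lift off.
- lid_right_top (a point): Top centre of the right lid, 78.5 mm above the table, box y = -100 mm; box x = -63 mm when shut, 52 mm when open. Pale wooden panel: raised field 106 (x) x 84 (y) mm, 24 mm high, upright front and back end faces 53 mm from this point, on a thin plate 5 mm longer at each end (its top 54.5 mm above the table). Push on an end face, 60 to 78 mm above the table.
- cup_hinge_centre (a point): Middle of the steel cup hinge in one of the bays (round cup and flat arm, 91 x 59 x 18 mm, lying flat, long side along the box's x).
- bracket_centre (a point): Middle of the steel right-angle bracket in another bay (56 x 36 x 34 mm, L-shaped, with screw holes).
- foot_centre (a point): Middle of the round black furniture foot in the third bay (50 mm across, 34 mm high, stepped).
- spare_hinge: Second cup hinge, 57 x 92 x 18 mm, lying on the table to the right of the box; a bystander. Origin: centre of its underside.
- masking_tape: Roll of masking tape, 101 mm across, 25 mm high, lying flat; a bystander. Origin: centre of its underside.
- tape_measure: Tape measure, 60 x 80 x 66 mm, behind the box; a bystander. Origin: centre of its underside.
- paste_box: Small carton, 104 x 71 x 54 mm, behind the box; a bystander. Origin: centre of its underside.
- bar_pull: Steel bar handle, 160 x 55 x 12 mm, lying right of the box; a bystander. Origin: centre of its underside.
- hammer: Hammer with wooden handle, 282 x 117 x 28 mm, left; a bystander. Origin: centre of its underside.
There are look-alikes about, which are no part of the job. Leave any blue look-alike of the part that bears cup_hinge_centre alone. Of the things shaped like the part that bears foot_centre, the black one is meant.

How it is judged:
By the outcome, as a careful person would: the job done as asked, in the order asked, and still so for the second after the job is handed in, with the robot touching nothing.
It also fails if it takes over 51 s, if anything falls off the work surface, if the arm or the gripper's body presses on something with over 40 N, if the wrist force passes 120 N, or if a joint passes its speed limit or range.

## Working session

There is one attempt and no reset: what is moved stays moved. The work goes in short steps, Python scripts to look and compute and a tool call to move; the robot and the scene stay as the last step left them, time stands still between calls to the robot, and variables do not carry over. Pictures are saved under pics/ and viewed, at most 10 in all, crops included, and the job is handed in when it is done.

Besides the shell and the picture viewer there is one more tool, called after "Request:" in YAML: its name, and indented under it one key for each argument. step_arm: Moves the arm, as the interface text tells. Its arguments: {"type":"object","properties":{"commands":{"type":"array"},"gripper":{"type":"number"},"force":{"type":"number"}},"required":["commands"]}

```bash
mkdir -p pics
python3 - <<'E'
from bench import ctrl
import cv2
for n in("top","side"):
    cv2.imwrite(f"pics/{n}0.png",ctrl.get_image(n)[:,:,::-1]); m=ctrl.camera_model(n); print(n,m)
s=ctrl.get_state(); print(s["time"],s["position"],s["tool_rot"])
E
```

```text
top {'fx': 445.4506599793747, 'fy': 445.4506599793747, 'cx': 320.06774541261217, 'cy': 203.76169317171716, 'R': array([[ 4.97993696e-04, -9.99963775e-01,  8.49711175e-03],
       [-9.90695496e-01, -1.64976758e-03, -1.36087149e-01],
       [ 1.36096237e-01, -8.35027980e-03, -9.90660430e-01]]), 't': array([-0.01395605,  0.55346412,  1.31079796])}
side {'fx': 454.13987904883743, 'fy': 454.13987904883743, 'cx': 320.22476426895594, 'cy': 197.43994870206768, 'R': array([[ 0.99863176, -0.05137921,  0.00973574],
       [-0.02459603, -0.62578658, -0.77960643],
       [ 0.04614806,  0.77830028, -0.62619408]]), 't': array([-0.54551661,  0.07722956,  1.67465756])}
0.1 [ 0.28120094 -0.58552537  0.23556724] [-3.06157226e+00 -6.97211225e-01  7.14746067e-04]
```

View pics/top0.png

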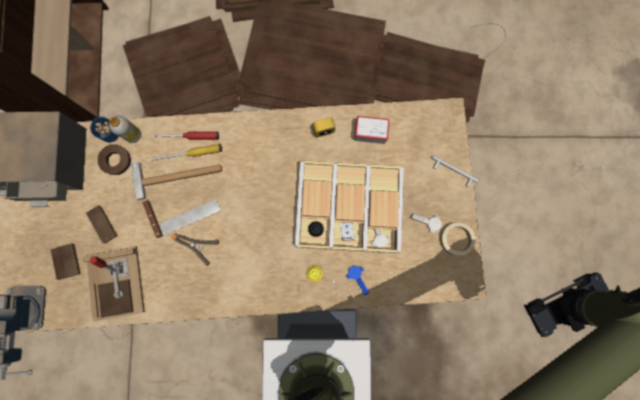

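View pics/side0.png

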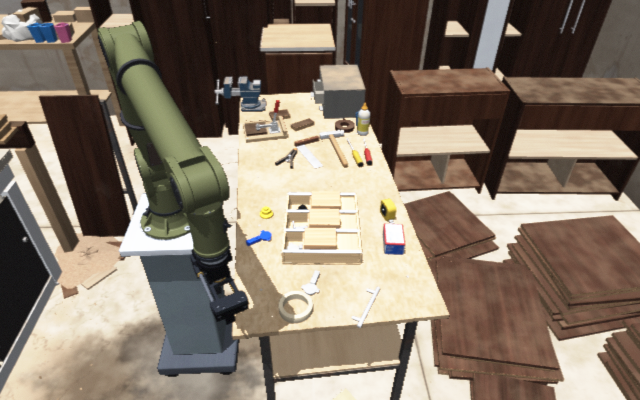

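The top view shows the box at about (296–404, 162–251). There is a black foot in the left bay (316,229), a plate-like steel part in the middle bay (348,231) and a steel part in the right bay (380,238). Other hinge look-alikes are a blue one at (357,278) and the spare at (425,222), both on the table. I'll enlarge the bays to confirm and measure the box and lids.

```bash
cat > h.py <<'E'
from bench import ctrl
import numpy as np, cv2
def ray(n,u,v,z):
    m=ctrl.camera_model(n);R=np.array(m["R"]);t=np.array(m["t"])
    c=-R.T@t; d=R.T@[(u-m["cx"])/m["fx"],(v-m["cy"])/m["fy"],1]
    return (c+d*(z-c[2])/d[2]).round(4)
def proj(n,X):
    m=ctrl.camera_model(n);p=np.array(m["R"])@X+m["t"]
    return [m["fx"]*p[0]/p[2]+m["cx"],m["fy"]*p[1]/p[2]+m["cy"]]
E
python3 - <<'E'
import cv2
from h import *
a=cv2.imread("pics/top0.png")[150:262,285:415]
cv2.imwrite("pics/crop1.png",cv2.resize(a,None,fx=5,fy=5,interpolation=cv2.INTER_CUBIC))
E
```

```text
(no output)
```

View pics/crop1.png

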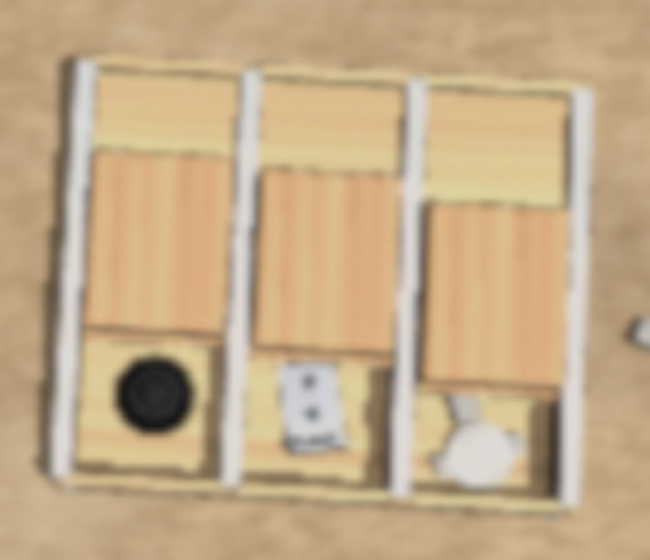

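The crop settles it. The right bay holds the round cup with an arm (crop 480,450), which is the cup hinge. The middle bay has the bracket with screw holes (310,405), and the left bay has the black foot (155,393). So the right lid opens, and the left and middle lids shut.

Run:
```python
from h import *
f=lambda p,z:ray("top",p[0]/5+285-.4,p[1]/5+150-.4,z)
c=[f(p,.059) for p in [(75,60),(592,90),(578,505),(52,475)]]
print("corners bl br fr fl",c)
W=np.linalg.norm(c[0]-c[1]),np.linalg.norm(c[3]-c[2]),np.linalg.norm(c[0]-c[3]),np.linalg.norm(c[1]-c[2]);print(W)
ctr=np.mean(c,0)[:2]; ax=(c[0]+c[1]-c[2]-c[3])[:2]; ay=(c[0]+c[3]-c[1]-c[2])[:2]
yaw=np.arctan2(ax[1],ax[0]); yaw2=np.arctan2(-ay[0],ay[1]); print(ctr,np.degrees([yaw,yaw2]))
yaw=(yaw+yaw2)/2
R=np.array([[np.cos(yaw),-np.sin(yaw)],[np.sin(yaw),np.cos(yaw)]])
L={"left":[(94,150),(231,154),(223,333),(86,327)],"mid":[(261,168),(401,173),(394,353),(255,346)],"right":[(428,202),(568,207),(562,386),(424,380)]}
for k,v in L.items():
    q=np.array([f(p,.0785)[:2] for p in v]); l=(q-ctr)@R; m=l.mean(0)
    print(k,"box",m.round(4),"slide",m[0]+.063,"len",(l[:2,0].mean()-l[2:,0].mean()),"back/front face world",(ctr+R@(m+[.053,0])).round(4),(ctr+R@(m-[.053,0])).round(4))
from scipy.spatial.transform import Rotation as Ro
s=ctrl.get_state();print(Ro.from_rotvec(s["tool_rot"]).as_matrix().round(3))
```

```text
corners bl br fr fl [array([0.6789, 0.0487, 0.059 ]), array([ 0.6612, -0.2635,  0.059 ]), array([ 0.4119, -0.249 ,  0.059 ]), array([0.4292, 0.0605, 0.059 ])]
(np.float64(0.3127013431375056), np.float64(0.30998312857315313), np.float64(0.24997865908913097), np.float64(0.24972132468013222))
[ 0.5453   -0.100825] [-3.01700606 -3.22219355]
left box [0.0151 0.0999] slide 0.07813737061159566 len 0.10599068089644605 back/front face world [ 0.6188 -0.0048] [0.5129 0.001 ]
mid box [ 0.0095 -0.0001] slide 0.07246864839791638 len 0.10640097221953349 back/front face world [ 0.6077 -0.1043] [ 0.5018 -0.0985]
right box [-0.005  -0.0994] slide 0.05800030925044542 len 0.1057128936188005 back/front face world [ 0.5878 -0.2027] [ 0.482  -0.1969]
[[ 0.901  0.433 -0.001]
 [ 0.433 -0.901  0.001]
 [-0.    -0.002 -1.   ]]
```

Sizes check out: 312 mm wide, lids 106 mm long, yaw −3.1°. Moving with the gripper closed toward the front of the right lid.

Request:
step_arm:
  commands:
    - {"travel": [0.03,-0.026,0],"turn": [0,0,5.8]}
    - {"travel": [0.06,-0.052,0],"turn": [0,0,11.6]}
    - {"travel": [0.09,-0.078,0],"turn": [0,0,17.4]}
    - {"travel": [0.12,-0.104,0],"turn": [0,0,23.2]}
    - {"travel": [0.15,-0.13,0],"turn": [0,0,28.8]}
  gripper: 0
  force: 20

```text
time: 0.6
position: [0.3606, -0.4021, 0.2361]
tool_rot: [-3.14, 0.093, 0.001]
ft_force: [1.0, -0.2, -0.0]
grip_width: 0.628
grip_force: 0.0
```

Request:
step_arm:
  commands:
    - {"travel": [0.016,-0.042,0],"turn": [0,0,0]}
    - {"travel": [0.032,-0.085,0],"turn": [0,0,0]}
    - {"travel": [0.048,-0.127,0],"turn": [0,0,0]}
    - {"travel": [0.064,-0.17,0],"turn": [0,0,0]}
    - {"travel": [0.08,-0.212,0],"turn": [0,0,0]}

```text
time: 1.1
position: [0.452, -0.1946, 0.2363]
tool_rot: [3.14, -0.086, -0.0]
ft_force: [1.9, -0.9, 0.6]
grip_width: 0.175
grip_force: 0.0
```

Request:
step_arm:
  commands:
    - {"travel": [0,0,0],"turn": [0,0,0]}
    - {"travel": [0,0,0.03],"turn": [0,0,0]}
    - {"travel": [0,0,0.06],"turn": [0,0,0]}
    - {"travel": [0,0,0.09],"turn": [0,0,0]}
    - {"travel": [0,0,0.09],"turn": [0,0,0]}

```text
time: 1.6
position: [0.4484, -0.1956, 0.1424]
tool_rot: [-3.137, 0.086, 0.013]
ft_force: [0.4, 0.5, 0.3]
grip_width: 0.006
grip_force: 0.0
```

Run:
```python
from h import *
for n in("top","side"):
    cv2.imwrite(f"pics/{n}1.png",ctrl.get_image(n)[:,:,::-1])
a=cv2.imread("pics/side1.png")[110:310,200:440]; cv2.imwrite("pics/side1c.png",cv2.resize(a,None,fx=3,fy=3))
s=ctrl.get_state(); print(s["time"],s["position"],s["tool_rot"],s["grip_width"],s["ft_force"])
```

```text
1.7 [ 0.45157702 -0.19672684  0.14667972] [-3.13998759e+00  8.66041784e-02  1.35636696e-03] 0.0019103928289027762 [ 0.04584971  0.27188159 -0.09910389]
```

View pics/side1c.png

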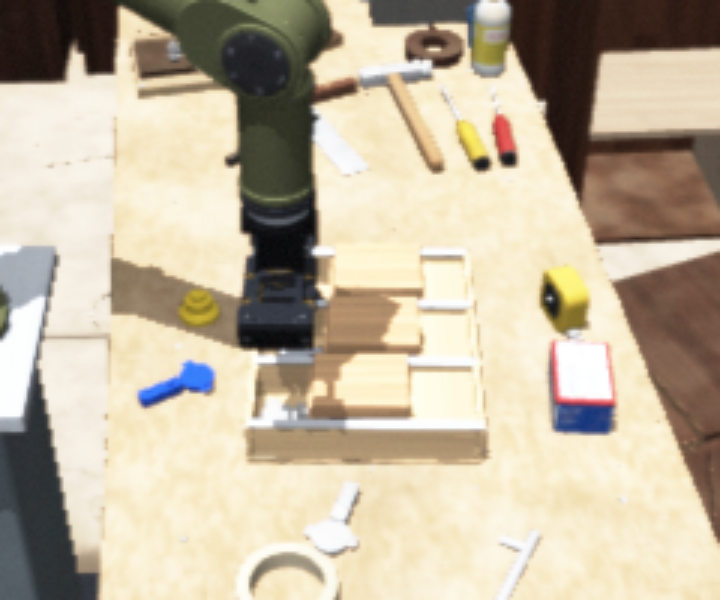

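The side crop shows the gripper over the box's front, in line with the right bay (crop ~275,340), with all lids unmoved. Descending, then pushing the right lid open.

Request:
step_arm:
  commands:
    - {"travel": [0,0,0.03],"turn": [0,0,0]}
    - {"travel": [0,0,0.055],"turn": [0,0,0]}
    - {"travel": [0,0,0.067],"turn": [0,0,0]}
    - {"travel": [0,0,0.067],"turn": [0,0,0]}
    - {"travel": [0,0,0.067],"turn": [0,0,0]}

```text
time: 2.2
position: [0.4529, -0.197, 0.0811]
tool_rot: [3.139, -0.086, 0.003]
ft_force: [-0.5, -0.3, 0.3]
grip_width: 0.004
grip_force: 0.0
```

Request:
step_arm:
  commands:
    - {"travel": [0.008,0,0],"turn": [0,0,0]}
    - {"travel": [0.016,0,0],"turn": [0,0,0]}
    - {"travel": [0.024,0,0],"turn": [0,0,0]}
    - {"travel": [0.032,0,0],"turn": [0,0,0]}
    - {"travel": [0.04,0,0],"turn": [0,0,0]}

```text
time: 2.7
position: [0.4923, -0.1989, 0.0796]
tool_rot: [3.14, -0.086, -0.001]
ft_force: [-1.6, -0.4, 0.8]
grip_width: 0.003
grip_force: 1.0
```

Request:
step_arm:
  commands:
    - {"travel": [0.007,0,0],"turn": [0,0,0]}
    - {"travel": [0.014,0,0],"turn": [0,0,0]}
    - {"travel": [0.021,0,0],"turn": [0,0,0]}
    - {"travel": [0.027,0,0],"turn": [0,0,0]}
    - {"travel": [0.032,0,0],"turn": [0,0,0]}

```text
time: 3.2
position: [0.5242, -0.2005, 0.0794]
tool_rot: [-3.14, 0.086, 0.0]
ft_force: [-1.7, -1.2, 1.3]
grip_width: 0.004
grip_force: 0.9
```

Request:
step_arm:
  commands:
    - {"travel": [0.002,0,0],"turn": [0,0,0]}
    - {"travel": [0.004,0,0],"turn": [0,0,0]}
    - {"travel": [0.006,0,0],"turn": [0,0,0]}
    - {"travel": [0.007,0,0],"turn": [0,0,0]}
    - {"travel": [0.007,0,0],"turn": [0,0,0]}

```text
time: 3.7
position: [0.5275, -0.2007, 0.0793]
tool_rot: [-3.14, 0.087, 0.011]
ft_force: [-10.0, 0.4, 7.2]
grip_width: 0.006
grip_force: 5.0
```

Hit the stop: the TCP stalled at 10 N, which puts the lid at box x ≈ 52 mm, fully open. Backing off, lifting, and moving behind the middle lid.

Request:
step_arm:
  commands:
    - {"travel": [-0.012,0,0],"turn": [0,0,0]}
    - {"travel": [-0.02,0,0],"turn": [0,0,0]}
    - {"travel": [-0.02,0,-0.03],"turn": [0,0,0]}
    - {"travel": [-0.02,0,-0.06],"turn": [0,0,0]}
    - {"travel": [-0.02,0,-0.06],"turn": [0,0,0]}

```text
time: 4.2
position: [0.5138, -0.2006, 0.1442]
tool_rot: [3.137, -0.086, 0.014]
ft_force: [1.1, 0.0, 0.8]
grip_width: 0.001
grip_force: 0.0
```

Request:
step_arm:
  commands:
    - {"travel": [0.03,-0.025,0],"turn": [0,0,0]}
    - {"travel": [0.06,-0.05,0],"turn": [0,0,0]}
    - {"travel": [0.09,-0.075,0],"turn": [0,0,0]}
    - {"travel": [0.121,-0.1,0],"turn": [0,0,0]}
    - {"travel": [0.121,-0.1,0],"turn": [0,0,0]}

```text
time: 4.7
position: [0.6404, -0.0999, 0.1389]
tool_rot: [-3.136, 0.074, -0.005]
ft_force: [-0.2, 0.5, -0.9]
grip_width: 0.004
grip_force: 0.0
```

Request:
step_arm:
  commands:
    - {"travel": [0,0,0.02],"turn": [0,0,0]}
    - {"travel": [0,0,0.045],"turn": [0,0,0]}
    - {"travel": [0,0,0.06],"turn": [0,0,0]}
    - {"travel": [0,0,0.06],"turn": [0,0,0]}
    - {"travel": [0,0,0.06],"turn": [0,0,0]}

```text
time: 5.2
position: [0.637, -0.1068, 0.0798]
tool_rot: [3.14, -0.087, 0.0]
ft_force: [0.8, -0.8, 0.6]
grip_width: 0.003
grip_force: 0.0
```

Request:
step_arm:
  commands:
    - {"travel": [-0.01,0,0],"turn": [0,0,0]}
    - {"travel": [-0.018,0,0],"turn": [0,0,0]}
    - {"travel": [-0.026,0,0],"turn": [0,0,0]}
    - {"travel": [-0.034,0,0],"turn": [0,0,0]}
    - {"travel": [-0.042,0,0],"turn": [0,0,0]}

```text
time: 5.7
position: [0.5953, -0.1043, 0.0805]
tool_rot: [3.14, -0.086, 0.004]
ft_force: [1.6, 0.6, 2.7]
grip_width: 0.008
grip_force: 1.0
```

Request:
step_arm:
  commands:
    - {"travel": [-0.009,0,0],"turn": [0,0,0]}
    - {"travel": [-0.018,0,0],"turn": [0,0,0]}
    - {"travel": [-0.027,0,0],"turn": [0,0,0]}
    - {"travel": [-0.036,0,0],"turn": [0,0,0]}
    - {"travel": [-0.044,0,0],"turn": [0,0,0]}

```text
time: 6.2
position: [0.5504, -0.1018, 0.0795]
tool_rot: [3.14, -0.086, -0.0]
ft_force: [1.5, 0.3, 1.7]
grip_width: 0.008
grip_force: 1.0
```

Request:
step_arm:
  commands:
    - {"travel": [-0.003,0,0],"turn": [0,0,0]}
    - {"travel": [-0.006,0,0],"turn": [0,0,0]}
    - {"travel": [-0.008,0,0],"turn": [0,0,0]}
    - {"travel": [-0.01,0,0],"turn": [0,0,0]}
    - {"travel": [-0.01,0,0],"turn": [0,0,0]}

```text
time: 6.7
position: [0.5457, -0.1016, 0.0799]
tool_rot: [3.14, -0.086, 0.016]
ft_force: [13.5, -1.1, -10.3]
grip_width: 0.001
grip_force: 6.7
```

Middle lid is shut: it stalled at 13 N, with the face at about −10 mm. Now the left lid.

Request:
step_arm:
  commands:
    - {"travel": [0.012,0,0],"turn": [0,0,0]}
    - {"travel": [0.02,0,0],"turn": [0,0,0]}
    - {"travel": [0.02,0,-0.03],"turn": [0,0,0]}
    - {"travel": [0.02,0,-0.06],"turn": [0,0,0]}
    - {"travel": [0.02,0,-0.06],"turn": [0,0,0]}

```text
time: 7.2
position: [0.5637, -0.1025, 0.1434]
tool_rot: [3.139, -0.086, 0.008]
ft_force: [0.6, 0.3, 0.6]
grip_width: 0.007
grip_force: 0.0
```

Request:
step_arm:
  commands:
    - {"travel": [0.03,-0.02,0],"turn": [0,0,0]}
    - {"travel": [0.055,-0.05,0],"turn": [0,0,0]}
    - {"travel": [0.082,-0.075,0],"turn": [0,0,0]}
    - {"travel": [0.082,-0.1,0],"turn": [0,0,0]}
    - {"travel": [0.082,-0.1,0],"turn": [0,0,0]}

```text
time: 7.7
position: [0.648, -0.0008, 0.1381]
tool_rot: [-3.137, 0.075, 0.005]
ft_force: [-0.7, 1.1, 0.1]
grip_width: 0.005
grip_force: 0.0
```

Request:
step_arm:
  commands:
    - {"travel": [0,0,0.02],"turn": [0,0,0]}
    - {"travel": [0,0,0.045],"turn": [0,0,0]}
    - {"travel": [0,0,0.06],"turn": [0,0,0]}
    - {"travel": [0,0,0.06],"turn": [0,0,0]}
    - {"travel": [0,0,0.06],"turn": [0,0,0]}

```text
time: 8.2
position: [0.6484, -0.0075, 0.0795]
tool_rot: [3.14, -0.087, -0.001]
ft_force: [-0.4, 0.5, 0.8]
grip_width: 0.006
grip_force: 0.0
```

Request:
step_arm:
  commands:
    - {"travel": [-0.01,0,0],"turn": [0,0,0]}
    - {"travel": [-0.018,0,0],"turn": [0,0,0]}
    - {"travel": [-0.027,0,0],"turn": [0,0,0]}
    - {"travel": [-0.036,0,0],"turn": [0,0,0]}
    - {"travel": [-0.045,0,0],"turn": [0,0,0]}

```text
time: 8.7
position: [0.6036, -0.0045, 0.0805]
tool_rot: [3.14, -0.086, 0.004]
ft_force: [2.4, -0.2, 1.5]
grip_width: 0.006
grip_force: 1.0
```

Request:
step_arm:
  commands:
    - {"travel": [-0.01,0,0],"turn": [0,0,0]}
    - {"travel": [-0.02,0,0],"turn": [0,0,0]}
    - {"travel": [-0.03,0,0],"turn": [0,0,0]}
    - {"travel": [-0.039,0,0],"turn": [0,0,0]}
    - {"travel": [-0.047,0,0],"turn": [0,0,0]}

```text
time: 9.2
position: [0.5558, -0.002, 0.0795]
tool_rot: [3.14, -0.086, -0.0]
ft_force: [1.9, 0.4, 1.4]
grip_width: 0.006
grip_force: 1.0
```

Request:
step_arm:
  commands:
    - {"travel": [-0.003,0,0],"turn": [0,0,0]}
    - {"travel": [-0.006,0,0],"turn": [0,0,0]}
    - {"travel": [-0.008,0,0],"turn": [0,0,0]}
    - {"travel": [-0.01,0,0],"turn": [0,0,0]}
    - {"travel": [-0.01,0,0],"turn": [0,0,0]}

```text
time: 9.7
position: [0.5511, -0.0017, 0.0798]
tool_rot: [-3.139, 0.087, -0.016]
ft_force: [13.7, -0.1, -9.8]
grip_width: 0.007
grip_force: 6.7
```

Left lid is shut, with the same stall signature. Backing off, lifting and moving clear to the left before a last look.

Request:
step_arm:
  commands:
    - {"travel": [0.012,0,0],"turn": [0,0,0]}
    - {"travel": [0.02,0,0],"turn": [0,0,0]}
    - {"travel": [0.02,0,-0.04],"turn": [0,0,0]}
    - {"travel": [0.02,0,-0.08],"turn": [0,0,0]}
    - {"travel": [0.02,0,-0.12],"turn": [0,0,0]}

```text
time: 10.2
position: [0.5658, -0.0024, 0.2001]
tool_rot: [-3.14, 0.086, 0.005]
ft_force: [0.6, 0.1, -0.1]
grip_width: 0.004
grip_force: 0.0
```

Request:
step_arm:
  commands:
    - {"travel": [0,-0.045,0],"turn": [0,0,0]}
    - {"travel": [0,-0.09,0],"turn": [0,0,0]}
    - {"travel": [0,-0.135,0],"turn": [0,0,0]}
    - {"travel": [0,-0.18,0],"turn": [0,0,0]}
    - {"travel": [0,-0.2,0],"turn": [0,0,0]}

```text
time: 10.7
position: [0.5758, 0.2029, 0.1992]
tool_rot: [-3.138, 0.076, 0.004]
ft_force: [-0.3, 1.4, -0.2]
grip_width: 0.005
grip_force: 0.0
```

Request:
step_arm:
  commands:
    - {"travel": [0,-0.04,0],"turn": [0,0,0]}
    - {"travel": [0,-0.08,0],"turn": [0,0,0]}
    - {"travel": [0,-0.1,0],"turn": [0,0,0]}
    - {"travel": [0,-0.1,0],"turn": [0,0,0]}
    - {"travel": [0,-0.1,0],"turn": [0,0,0]}

```text
time: 11.2
position: [0.5827, 0.2968, 0.1986]
tool_rot: [3.139, -0.085, -0.003]
ft_force: [0.3, -1.4, -0.3]
grip_width: 0.004
grip_force: 0.0
```

Run:
```python
from h import *
im=ctrl.get_image("top")[:,:,::-1]; cv2.imwrite("pics/top2.png",im)
a=im[100:300,260:500]; cv2.imwrite("pics/top2c.png",cv2.resize(a,None,fx=3,fy=3,interpolation=cv2.INTER_CUBIC))
s=ctrl.get_state(); print(s["time"],s["position"],s["ft_force"])
```

```text
11.25 [0.5832309  0.29557902 0.19878715] [-0.58916086 -0.47140283 -0.59946975]
```

View pics/top2c.png

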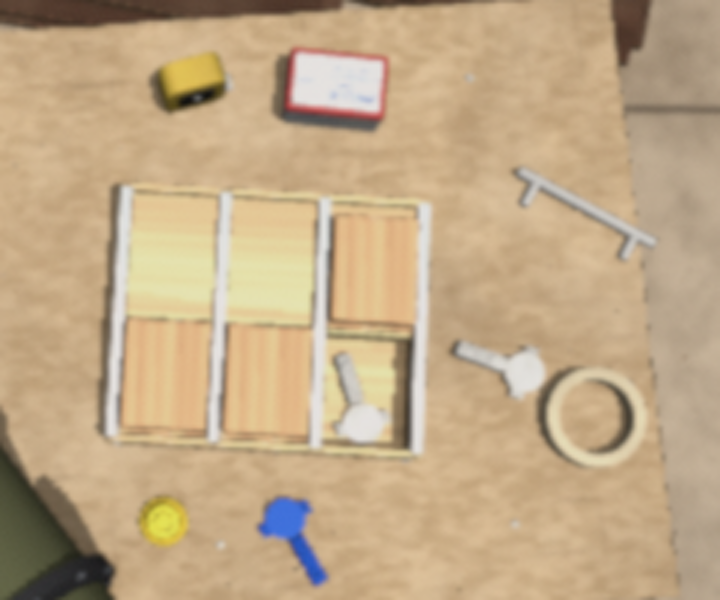

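The picture shows the right lid fully back (375,268) with the cup hinge uncovered (360,420). The left and middle lids are shut at the front (168,375 and 268,380), and everything else is where it was.

```bash
python3 -c "
from bench import ctrl
print(ctrl.close_job())"
```

```text
the job is handed in; nothing more can be done
None
```

The job is handed in: the right lid, over the cup hinge, is fully open and the middle and left lids are fully shut; nothing else on the table looked moved in the last picture.

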